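# Build up the avionics stack on the guide-rod jig

### The arm

A 6-joint arm with a two-finger parallel gripper is mounted at the origin on the work surface; the furniture and walls round the work are solid. World frame = base frame: x ahead of the robot, y to its left, z up, the work surface at z = 0. Lengths are in mm, angles in rad, forces in N, time in s.
With the tool pointing down it reaches from about 350 to 975 mm from the base axis. Payload 7.1 kg.
Tool frame: the origin (TCP) lies midway between the tips of the shut fingers; the grasp point (between the pads) lies 19 mm behind it (ctrl.grasp_offset is the distance from the TCP to the grasp point, in mm); z points along the fingers, y is the line along which they close (so a half turn about z gives the same grasp; the last joint's range is limited). The gripper opens to 88 mm and grips with 3 to 60 N. Pads are 20 mm wide; open, the fingers measure 115 mm over their backs; the gripper's body (75 mm by 178 mm) begins 61 mm behind the grasp point.
Start: joints at [1.095, 0.423, 1.63, -0, 1.089, -0.019], TCP at [275.641, 560.916, 222.675] pointing down, gripper open.
Joint ranges: [-3, 3], [-0.9, 2.11], [0.09, 2.58], [-1.31, 4.45], [0.11, 2.69], [-2.54, 2.54]. Speed limits (rad/s): [2.39, 2.39, 3.01, 3.14, 3.14, 3.14].

### API

Orientations are given as a rotation vector (axis times angle).
In Python, from workcell import ctrl gives the robot as it stands. The module is installed in compiled form; this text tells all that it offers.
- The arm moves only by the tool servo_tool, never from a script. Its argument "rows" is a list of rows, each a list of 7 numbers: the turn, a rotation vector about the tool's x, y, z as a fraction of full scale, then the shift along the tool's x, y, z as a fraction of full scale, then the finger opening in mm, from 0 to 87.8. A call has 1 to 10 rows; each row is the pose to reach, as a shift and turn from the pose commanded when the call began, along the tool's axes at that moment; what a row does not reach only later rows make up. Full scale, the value 1, is 20 cm for a shift and 1.5 rad for a turn. A row lasts 1/8 s, in which the tool goes at most 62.5 mm and 10.7 degrees, less where a joint would pass 70% of its speed; a pose out of reach is approached as far as the arm can. A call with a number of a shift or a turn outside -1 to 1 is refused whole. A call with a gripper value outside its range is refused whole. The fingers move at their own pace and stop on an object; the grip force is fixed at half the most. Time passes only in rows, so rows that repeat a pose let the fingers close. It gives the time, the measured TCP pose, the force, the opening and the grip force at its end, in the units of the state.
- ctrl.get_obs(): the state, without advancing time (a new reading comes with each control period).
- ctrl.get_image(name): name is "side" or "top"; returns (picture, depth): 480x640x3 uint8, red, green, blue; 480x640 float32, mm along the optical axis (not along the pixel's ray), 0 where there is no reading.
- ctrl.camera_info(name): a dict with "intrinsics" (3x3 intrinsics, pixels), "k1" (the pictures are not rectified: a ray, as slopes to the right and down, at radius r is drawn at 1 + k1 r^2 times it, then the intrinsics apply), "R" (3x3) and "t" (3): a world point X has camera coordinates R X + t. Camera axes: x right, y down, z forward; pixel columns grow to the right and rows downward; lengths in mm; the calibration is good to about 2 mm. A picture is of the moment at which its call begins. camera_info takes no time and is no camera call.
- ctrl.close_job(): hands the job in; it is judged then, once.
The state is a dict: "t": time; "qpos": joint angles; "qvel": joint speeds; "joint_torque": joint torques, N m; "ee_pos": TCP position; "orientation": TCP orientation; "ft_force": force on the tool from outside, world axes, zero at the start; "moment": the same for the moment, N m; "width": finger opening in mm; "grasp_force": force on a finger pad.
Only numpy, scipy, OpenCV 4.12 (cv2) and the standard library are available. Lean on these libraries where they do the work, as an engineer would, in place of code of your own. Each camera call takes 0.05 s, during which the arm holds its last target. There are 200 camera calls.

### The job

Build the satellite's electronics stack on the two guide rods of the jig: the battery tray first, at the bottom, then the processor tray, then the radio tray, and the cover plate last on top. Lower each one gently, never let it drop, all the way down over both rods with its connector end (the cover's lip) toward the jig's red bar, so that it lies flat on the one below. Leave the two jars standing where they are.

Things in the scene. Friction and masses are not known exactly. Their poses are not given: they have to be found in the camera images.
- battery_tray: Battery tray: aluminium block 88 x 54 x 22 mm with two orange cylindrical cells side by side in it, 0.2 kg. Loose. Origin: centre of underside, x lengthwise, z up. Two 11 mm guide holes go through at (x, y) = (+36, -16) and (-36, 0) mm. Grasp across the 54 mm width at mid-length (plain upright flanks). Top and underside are flat for stacking. A black connector stands out 5 mm at the +x end.
- processor_tray: Processor tray: aluminium block 88 x 54 x 14 mm with a green board, black chips and rows of gold pins, 0.12 kg. Loose. Origin: centre of underside, x lengthwise, z up. Two 11 mm guide holes go through at (x, y) = (+36, -16) and (-36, 0) mm. Grasp across the 54 mm width at mid-length (plain upright flanks). Top and underside are flat for stacking. A black connector stands out 5 mm at the +x end.
- radio_tray: Radio tray: aluminium block 88 x 54 x 14 mm with a silver shield can and gold jacks on a blue board, 0.13 kg. Loose. Origin: centre of underside, x lengthwise, z up. Two 11 mm guide holes go through at (x, y) = (+36, -16) and (-36, 0) mm. Grasp across the 54 mm width at mid-length (plain upright flanks). Top and underside are flat for stacking. A black connector stands out 5 mm at the +x end.
- cover_plate: Cover plate: plain aluminium plate 88 x 54 x 10 mm with two shallow pockets and nothing in it, 0.09 kg. Loose. Origin: centre of underside, x lengthwise, z up. Two 11 mm guide holes go through at (x, y) = (+36, -16) and (-36, 0) mm. Grasp across the 54 mm width at mid-length (plain upright flanks). Top and underside are flat for stacking. A 26 mm wide lip stands out 5 mm at the +x end.
- stack_jig: Fixed jig: dark base 116 x 72, grey seat 88 x 54 on it, 18 mm above the bench; pointed 6 mm rods at (+36, -16) and (-36, 0) mm, tips 86 above the bench (straight to 77). Red bar at the +x end, 25 high. Origin: bench level under the seat's centre, z up. A seated tray has its origin above this, x the same way (reversed it will not go on), 2.5 mm play; the points draw in 3 mm.
- jar_light: Bystander, loose: clear screw jar with a cream lid, 51 mm across, 49 mm tall; origin at the centre of its underside, z up. (Room, fixed: the tall gauge stand before the robot has its post, 0.5 m high, at world x 0.33, y -0.09 m and a boom 0.41 m up from there to x 0.14, y -0.24; pass beyond the post, hand high, to get to the work.)
- jar_dark: Bystander, loose: clear screw jar with a black lid, 51 mm across, 49 mm tall; origin at the centre of its underside, z up.

How it is judged:
By the outcome, as a careful person would: the job done as asked, in the order asked, and still so for the second after the job is handed in, with the robot touching nothing.
It also fails if it takes over 112 s, if anything falls off the work surface, if the arm or the gripper's body presses on something with over 40 N, if the wrist force passes 120 N, or if a joint passes its speed limit or range.

## Working session

There is one attempt and no reset: what is moved stays moved. The work goes in short steps, Python scripts to look and compute and a tool call to move; the robot and the scene stay as the last step left them, time stands still between calls to the robot, and variables do not carry over. Pictures are saved under pics/ and viewed, at most 14 in all, crops included, and the job is handed in when it is done.

Besides the shell and the picture viewer there is one more tool, called after "Request:" as a command line: name --pt "numbers of a row" for each row, then --argument value for the rest. servo_tool: Moves the arm, as the interface text tells. Its arguments: {"type":"object","properties":{"rows":{"type":"array","items":{"type":"array","items":{"type":"number"}}}},"required":["rows"]}

```bash
mkdir -p pics; python3 - <<'E'
from workcell import ctrl
import cv2,numpy as np
for n in ["top","side"]:
    p,d=ctrl.get_image(n); cv2.imwrite(f"pics/{n}0.png",p[:,:,::-1]); np.savez(f"{n}0.npz",p=p,d=d)
    i=ctrl.camera_info(n); print(n,i)
print(ctrl.get_obs())
E
```

```text
top {'intrinsics': array([[581.29442579,   0.        , 328.76469482],
       [  0.        , 581.29442579, 244.82483646],
       [  0.        ,   0.        ,   1.        ]]), 'k1': -0.14115509714423322, 'R': array([[ 0.00971699, -0.99950866,  0.02979977],
       [-0.99321802, -0.01310018, -0.11552642],
       [ 0.11586004, -0.0284751 , -0.9928573 ]]), 't': array([187.83906828, 542.45295274, 972.38900195])}
side {'intrinsics': array([[498.41732967,   0.        , 319.23931676],
       [  0.        , 498.41732967, 245.27616232],
       [  0.        ,   0.        ,   1.        ]]), 'k1': 0.011366146784311604, 'R': array([[ 0.9774599 , -0.21094487,  0.00862552],
       [-0.11513456, -0.56685676, -0.81573124],
       [ 0.17696375,  0.79635148, -0.5783668 ]]), 't': array([-480.87621472,  201.23134209,  610.0293735 ])}
{'t': 0.1, 'qpos': array([ 1.09499755e+00,  4.23751219e-01,  1.63063220e+00,  4.38962599e-08,
        1.08860445e+00, -1.90181676e-02]), 'qvel': array([ 0.00053498, -0.00173442, -0.00323571, -0.00150892,  0.00059951,
        0.00064742]), 'joint_torque': array([ 5.69868735e-04, -5.45617247e+01, -2.74323303e+01,  6.45420514e-02,
        1.88363803e-02, -3.99267810e-05]), 'ee_pos': array([275.41296077, 560.46899012, 221.9803616 ]), 'orientation': array([-7.11210253e-01, -3.05967856e+00,  2.12462051e-03]), 'ft_force': array([-0.30463671,  0.24024877,  0.25805808]), 'moment': array([ 0.0066973 , -0.00056214,  0.00820947]), 'grasp_force': 0.0, 'width': 87.7675936829048}
```

View pics/top0.png

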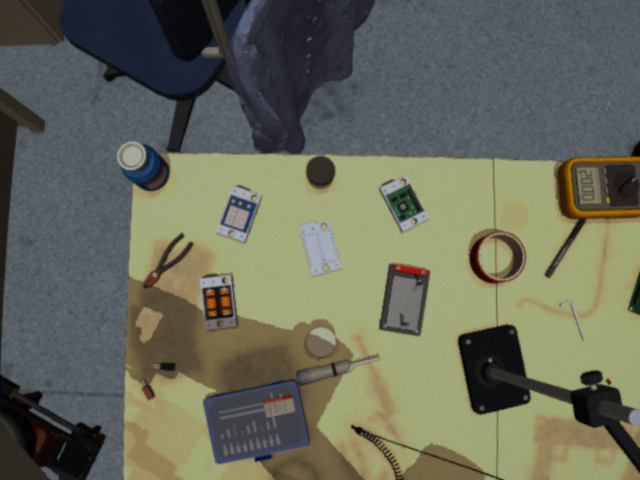

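View pics/side0.png

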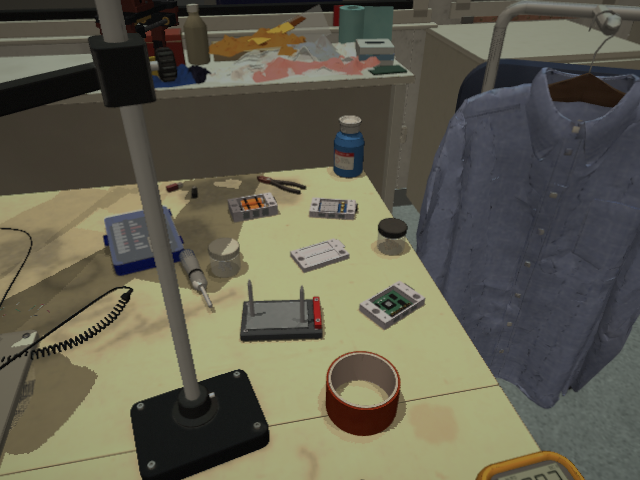

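Top view: jig at about (405,300), red bar up. Battery (218,300), cover (320,248), radio (239,213), processor (404,204); jars at (320,172) and (320,340). Next I'll make metric orthophotos of each.

```bash
cat > h.py <<'E'
import cv2,numpy as np
from workcell import ctrl
def proj(n,X):
    i=ctrl.camera_info(n); c=np.asarray(X,float).reshape(-1,3)@i["R"].T+i["t"]
    s=c[:,:2]/c[:,2:]; s=s*(1+i["k1"]*(s**2).sum(1,keepdims=True)); K=i["intrinsics"]
    return s@K[:2,:2].T+K[:2,2]
def ray(n,uv):
    i=ctrl.camera_info(n); D=np.array([i["k1"],0,0,0,0])
    s=cv2.undistortPoints(np.asarray(uv,float).reshape(-1,1,2),i["intrinsics"],D)[:,0]
    return np.c_[s,np.ones(len(s))]
def onz(n,uv,z):
    i=ctrl.camera_info(n); C=-i["R"].T@i["t"]; r=ray(n,uv)@i["R"]
    return C+r*((z-C[2])/r[:,2])[:,None]
def cloud(n,d):
    i=ctrl.camera_info(n); v,u=np.mgrid[:480,:640]
    P=ray(n,np.c_[u.ravel(),v.ravel()])*d.reshape(-1,1)
    return ((P-i["t"])@i["R"]).reshape(480,640,3)
def ortho(n,p,c,z,half=65,s=3):
    g=np.arange(-half,half,1/s); X,Y=np.meshgrid(c[1]-g,c[0]-g)  # up=+x right=-y
    uv=proj(n,np.stack([Y,X,np.full_like(X,z)],-1)).astype(np.float32).reshape(len(g),len(g),2)
    return cv2.remap(p,uv[...,0],uv[...,1],cv2.INTER_CUBIC)
E
python3 - <<'E'
from h import *
f=np.load("top0.npz");p,d=f["p"],f["d"]; W=cloud("top",d)
print("bench z",np.median(W[270:290,270:300,2]),W[240:250,440:460,2].mean())
O=dict(bat=((218,300),22),proc=((404,204),14),rad=((239,213),14),cov=((320,248),10),jig=((405,300),18),jl=((320,340),49),jd=((320,172),49))
T=[]
for k,(uv,z) in O.items():
    c=onz("top",[uv],z)[0]
    m=(abs(W[...,0]-c[0])<65)&(abs(W[...,1]-c[1])<65)&(W[...,2]>z-6)&(W[...,2]<z+8)&(d>0)
    P=W[m]; r=cv2.minAreaRect(P[:,:2].astype(np.float32)); print(k,c.round(1),m.sum(),"zmed",np.median(P[:,2]).round(1),[np.round(a,2) for a in r])
    if k[0]!='j' or k=='jig':
        o=ortho("top",p,c,z,half=65,s=2)
        for j in range(-60,61,20): 
            cv2.putText(o,str(j),(130-2*j-8,258),0,.25,(255,0,0)); cv2.putText(o,str(j),(0,130-2*j),0,.25,(255,0,0))
        T.append(o)
T.append(np.zeros_like(T[0])); 
M=np.vstack([np.hstack(T[:3]),np.hstack(T[3:])]); cv2.imwrite("pics/o.png",M[:,:,::-1])
E
```

```text
bench z 0.3654434208791083 0.6362991051478345
bat [443.2 383.1  22. ] 1149 zmed 21.0 [array([441.17, 384.05]), array([92.13, 55.85]), np.float64(7.12)]
proc [616.7  60.8  14. ] 830 zmed 13.4 [array([620.96,  61.8 ]), array([92.37, 55.68]), np.float64(28.57)]
rad [596.2 352.   14. ] 1097 zmed 12.7 [array([598.06, 352.94]), array([55.09, 92.16]), np.float64(72.53)]
cov [536.6 208.8  10. ] 1610 zmed 9.3 [array([535.88, 208.73]), array([123.9 , 129.92]), np.float64(88.15)]
jig [446.9  60.5  18. ] 2599 zmed 17.6 [array([447.78,  60.35]), array([ 72.99, 116.08]), np.float64(80.93)]
jl [378.6 207.6  49. ] 730 zmed 49.4 [array([376.02, 206.78]), array([49.47, 49.36]), np.float64(45.69)]
jd [663.4 210.9  49. ] 643 zmed 49.3 [array([667.72, 210.9 ]), array([49.05, 48.23]), np.float64(0.02)]
```

View pics/o.png

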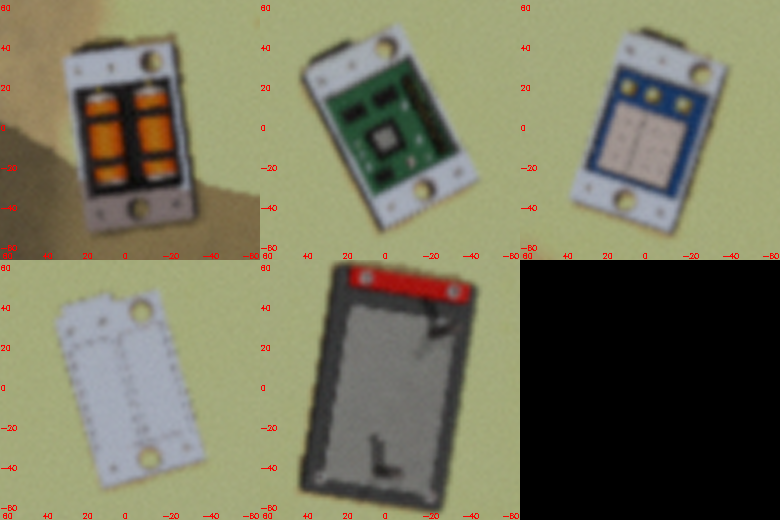

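Orthophotos show all four trays and the jig with their connector ends/red bar pointing up (+x world), within about 30°. Each off-centre hole is at upper right, as expected. Next, refine using the holes and rods.

```bash
python3 - <<'E'
from h import *
f=np.load("top0.npz");p,d=f["p"],f["d"]; W=cloud("top",d)
H=np.array([[36,-16],[-36,0]])
def R(a): a=np.radians(a);return np.array([[np.cos(a),-np.sin(a)],[np.sin(a),np.cos(a)]])
for k,c,y,z in [("bat",(441.2,384),7.1,22),("proc",(621,61.8),28.6,14),("rad",(598,353),-17.5,14),("cov",(536.4,208.8),14,10)]:
    c=np.array(c); 
    if k!="cov": c=c-R(y)@[2,0]
    for it in range(3):
        h=c+H@R(y).T; q=[]
        for x in h:
            s=8;o=ortho("top",p,[x[0],x[1]],z,half=9,s=s).astype(float); b=o[...,0]-o[...,2]; g=np.arange(-9,9,1/s)
            br=o.sum(2)
            w=b-np.percentile(b,40); 
            if k=="bat": w=np.percentile(br,60)-br
            w=np.clip(w,0,None); w[w<.35*w.max()]=0
            rr=np.hypot(*np.meshgrid(g,g)); w[rr>8]=0
            q.append([x[0]-(w.sum(1)*g).sum()/w.sum(), x[1]-(w.sum(0)*g).sum()/w.sum()])
        q=np.array(q); v=q[0]-q[1]; y=np.degrees(np.arctan2(v[1],v[0])-np.arctan2(-16,72)); c=q.mean(0)-R(y)@H.mean(0)
    print(k,"holes",q.round(1),"span",np.hypot(*v).round(2),"yaw",y.round(2),"c",c.round(2))
    # depth-outline
    m=(abs(W[...,:2]-c).max(-1)<65)&(W[...,2]>z*.55)&(W[...,2]<z+8)
    L=(W[m][:,:2]-c)@R(y); L=L[(abs(L[:,0])<60)&(abs(L[:,1])<40)]
    r=cv2.minAreaRect(L.astype(np.float32)); print("   rect local",np.round(r[0],2),np.round(r[1],1),round(r[2],2),
      "y edges |x|<35:",np.percentile(L[abs(L[:,0])<35][:,1],[1,99]).round(1),"x lo",np.percentile(L[abs(L[:,1])<25][:,0],[1]).round(1))
for n in ["top","side"]:
    if n=="side": d=np.load("side0.npz")["d"]
    Wn=cloud(n,d); j=np.array([447.8,60.35]); L=(Wn[...,:2]-j)@R(-9.07)
    m=(abs(L)<[60,40]).all(-1)&(d>0)
    for hx in H:
        mm=m&(np.hypot(*np.moveaxis(L-hx,-1,0))<12)&(Wn[...,2]>30)&(Wn[...,2]<90)
        zz=Wn[mm][:,2]; print(n,"rod",hx,mm.sum(),"zmax",zz.max().round(1) if len(zz) else None,"loc",np.median(L[mm],0).round(1),"hi",L[mm&(Wn[...,2]>65)].mean(0).round(1))
    mm=m&(Wn[...,2]>14)&(Wn[...,2]<22); r=cv2.minAreaRect(L[mm].astype(np.float32)); print(n,"seat",np.round(r[0],1),np.round(r[1],1),r[2])
    mm=m&(Wn[...,2]>22.5)&(Wn[...,2]<28)&(L[...,0]>44); print(n,"bar",L[mm].mean(0).round(1),L[mm].min(0).round(1),L[mm].max(0).round(1))
E
```

```text
bat holes [[477.4 374.7]
 [404.3 381.9]] span 73.45 yaw 6.93 c [439.88 386.22]
   rect local [ 2.04 -2.31] [94.2 55.9] 0.19 y edges |x|<35: [-30.  25.] x lo [-44.2]
proc holes [[657.4  63.5]
 [586.5  44.6]] span 73.43 yaw 27.49 c [618.23  61.13]
   rect local [ 2.72 -0.67] [92.4 55.7] 1.08 y edges |x|<35: [-28.   26.1] x lo [-42.9]
rad holes [[623.9 326.5]
 [560.9 364.2]] span 73.43 yaw -18.45 c [594.91 352.94]
   rect local [3.   0.99] [92.2 55.1] 0.98 y edges |x|<35: [-25.7  27. ] x lo [-42.7]
cov holes [[576.2 203.4]
 [502.9 199.2]] span 73.37 yaw 15.84 c [537.36 209.03]
   rect local [6.19 0.53] [99.9 78.6] 1.01 y edges |x|<35: [-26.2  26.7] x lo [-42.9]
top rod [ 36 -16] 29 zmax 87.5 loc [ 29.6 -14.3] hi [ 29.9 -15.4]
top rod [-36   0] 27 zmax 85.4 loc [-41.8   1.6] hi [-42.    0.6]
top seat [0. 0.] [115.7  72.7] 0.14989840984344482
top bar [52.5  0.6] [ 47. -30.] [57.5 29.8]
side rod [ 36 -16] 134 zmax 87.2 loc [ 30.4 -18. ] hi [ 30.1 -18.2]
side rod [-36   0] 127 zmax 87.4 loc [-41.3  -2.3] hi [-41.3  -1.9]
side seat [ 0.4 -0.9] [115.8  73.8] 0.28741833567619324
side bar [52.3 -2.9] [ 47.4 -31.9] [57.3 28.6]
```

```bash
cat >> h.py <<'E'
from scipy.spatial.transform import Rotation as Ro
def plan(*targets):
    "each target x,y,z,a: TCP and angle (deg) of tool y in world; tool down"
    o=ctrl.get_obs(); R0=Ro.from_rotvec(o["orientation"]); ya=R0.as_matrix()[:,1]
    print("t %.2f pos %s ang %.2f q %s f %s w %.1f g %.1f"%(o["t"],o["ee_pos"].round(1),np.degrees(np.arctan2(ya[1],ya[0])),o["qpos"].round(2),o["ft_force"].round(1),o["width"],o["grasp_force"]))
    for x,y,z,a in targets:
        a=np.radians(a); Y=np.array([np.cos(a),np.sin(a),0]);Z=np.array([0,0,-1.]);X=np.cross(Y,Z)
        rv=(R0.inv()*Ro.from_matrix(np.c_[X,Y,Z])).as_rotvec()/1.5
        print("turn",rv.round(4),"shift",(R0.inv().apply(np.array([x,y,z])-o["ee_pos"])/200).round(4))
E
python3 -c "
from h import *
plan((440,383.8,100,97.1),(440,383.8,40,97.1))"
```

```text
t 0.10 pos [275.4 560.5 222. ] ang 63.83 q [ 1.09  0.42  1.63  0.    1.09 -0.02] f [-0.3  0.2  0.3] w 87.8 g 0.0
turn [-9.000e-04 -3.000e-04 -3.871e-01] shift [-1.1282 -0.429   0.6105]
turn [-9.000e-04 -3.000e-04 -3.871e-01] shift [-1.1282 -0.4285  0.9105]
```

Request:
servo_tool --pt "0 0 -0.387 -0.95 -0.36 0.5 80" --pt "0 0 -0.387 -0.95 -0.36 0.5 80" --pt "0 0 -0.387 -0.95 -0.36 0.5 80" --pt "0 0 -0.387 -0.95 -0.36 0.5 80" --pt "0 0 -0.387 -0.95 -0.36 0.5 80"

```text
t: 0.72
ee_pos: [414.9, 409.8, 120.9]
orientation: [0.188, -3.133, 0.004]
ft_force: [0.1, 0.5, 0.3]
width: 79.7
grasp_force: 0.0
```

```bash
python3 -c "
from h import *
plan((440,383.8,50,97.1),(440,383.8,3,97.1))"
```

```text
t 0.72 pos [414.9 409.8 120.9] ang 96.88 q [ 0.76  0.5   1.79 -0.    0.86 -0.93] f [0.1 0.5 0.3] w 79.7 g 0.0
turn [-0.0016 -0.002  -0.0026] shift [-0.1102 -0.1433  0.3544]
turn [-0.0016 -0.002  -0.0026] shift [-0.1109 -0.1427  0.5894]
```

Request:
servo_tool --pt "0 0 -0.003 -0.11 -0.143 0.35 80" --pt "0 0 -0.003 -0.11 -0.143 0.35 80" --pt "0 0 -0.003 -0.11 -0.143 0.45 80" --pt "0 0 -0.003 -0.11 -0.143 0.55 80" --pt "0 0 -0.003 -0.11 -0.143 0.55 80" --pt "0 0 -0.003 -0.11 -0.143 0.55 80"

```text
t: 1.48
ee_pos: [439.8, 387.5, 13.1]
orientation: [-0.202, 3.135, 0.001]
ft_force: [-0.1, 1.1, 0.1]
width: 79.8
grasp_force: 0.0
```

```bash
python3 - <<'E'
from h import *
plan((440,383.8,3,97.1))
p,d=ctrl.get_image("side"); u,v=proj("side",[[440,384,10]])[0].astype(int)
c=cv2.resize(p[v-70:v+70,u-90:u+90],None,fx=4,fy=4,interpolation=2); cv2.imwrite("pics/s1.png",c[:,:,::-1])
E
```

```text
t 1.48 pos [439.8 387.5  13.1] ang 97.38 q [ 0.7   0.67  1.81  0.    0.66 -1.  ] f [-0.1  1.1  0.1] w 79.8 g 0.0
turn [0.0003 0.0004 0.0032] shift [ 0.0013 -0.0185  0.0507]
```

View pics/s1.png

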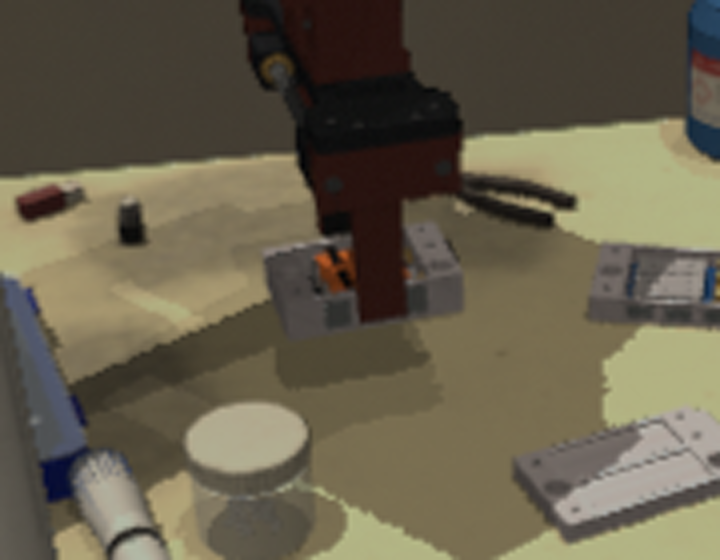

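Side view: the fingers straddle the battery tray at mid-length, with the near finger at about (380,290) in the crop. I'll correct by 3.7 mm, go down and grip.

Request:
servo_tool --pt "0 0 0.003 0.001 -0.019 0.03 80" --pt "0 0 0.003 0.001 -0.019 0.05 80" --pt "0 0 0.003 0.001 -0.019 0.05 80" --pt "0 0 0.003 0.001 -0.019 0.05 40" --pt "0 0 0.003 0.001 -0.019 0.05 40" --pt "0 0 0.003 0.001 -0.019 0.05 40" --pt "0 0 0.003 0.001 -0.019 0.05 40" --pt "0 0 0.003 0.001 -0.019 0.05 40"

```text
t: 2.52
ee_pos: [440.2, 383.2, 2.8]
orientation: [-0.194, 3.135, 0.0]
ft_force: [0.9, 0.5, 0.9]
width: 53.7
grasp_force: 30.0
```

```bash
python3 - <<'E'
from h import *
plan((440,383.8,130,97.1))
E
```

```text
t 2.52 pos [440.2 383.2   2.8] ang 97.09 q [ 0.7   0.69  1.82  0.    0.64 -1.  ] f [0.9 0.5 0.9] w 53.7 g 30.0
turn [ 0.0001  0.0002 -0.0002] shift [ 3.000e-04  3.400e-03 -6.361e-01]
```

Request:
servo_tool --pt "0 0 0 0 0 -0.08 40" --pt "0 0 0 0 0 -0.3 40" --pt "0 0 0 0 0 -0.6 40" --pt "0 0 0 0 -0.3 -0.65 40" --pt "0 0 0.1 0 -0.6 -0.65 40" --pt "0 0 0.188 0 -0.9 -0.65 40" --pt "0 0 0.188 0 -0.95 -0.65 40" --pt "0 0 0.188 0 -0.95 -0.65 40" --pt "0 0 0.188 0 -0.95 -0.65 40"

```text
t: 3.65
ee_pos: [463.7, 195.6, 133.0]
orientation: [0.246, 3.131, 0.001]
ft_force: [-0.0, 0.7, -2.1]
width: 53.8
grasp_force: 30.0
```

```bash
python3 - <<'E'
from h import *
plan((441.9,61.3,130,80.93))
E
```

```text
t 3.65 pos [463.7 195.6 133. ] ang 81.02 q [ 0.38  0.38  1.96  0.    0.8  -1.04] f [-0.   0.7 -2.1] w 53.8 g 30.0
turn [0.0004 0.0003 0.001 ] shift [ 0.0027 -0.6804  0.0145]
```

Request:
servo_tool --pt "0 0 0.001 0.002 -0.25 0.01 40" --pt "0 0 0.001 0.002 -0.5 0.01 40" --pt "0 0 0.001 0.002 -0.68 0.01 40" --pt "0 0 0.001 0.002 -0.68 0.01 40" --pt "0 0 0.001 0.002 -0.68 0.01 40" --pt "0 0 0.001 0.002 -0.68 0.01 40"

```text
t: 4.4
ee_pos: [442.1, 61.4, 130.7]
orientation: [0.248, 3.131, 0.0]
ft_force: [-0.2, -0.7, -2.3]
width: 53.8
grasp_force: 30.0
```

```bash
python3 - <<'E'
from h import *
plan((441.9,61.3,95,80.93))
p,d=ctrl.get_image("side"); np.savez("side_b.npz",p=p,d=d)
u,v=proj("side",[[442,61,90]])[0].astype(int)
c=cv2.resize(p[v-70:v+70,u-90:u+90],None,fx=4,fy=4,interpolation=2); cv2.imwrite("pics/s2.png",c[:,:,::-1])
E
```

```text
t 4.40 pos [442.1  61.4 130.7] ang 80.95 q [ 0.11  0.31  2.08  0.    0.75 -1.3 ] f [-0.2 -0.7 -2.3] w 53.8 g 30.0
turn [0.0002 0.0002 0.0003] shift [ 0.0008 -0.0009  0.1786]
```

View pics/s2.png

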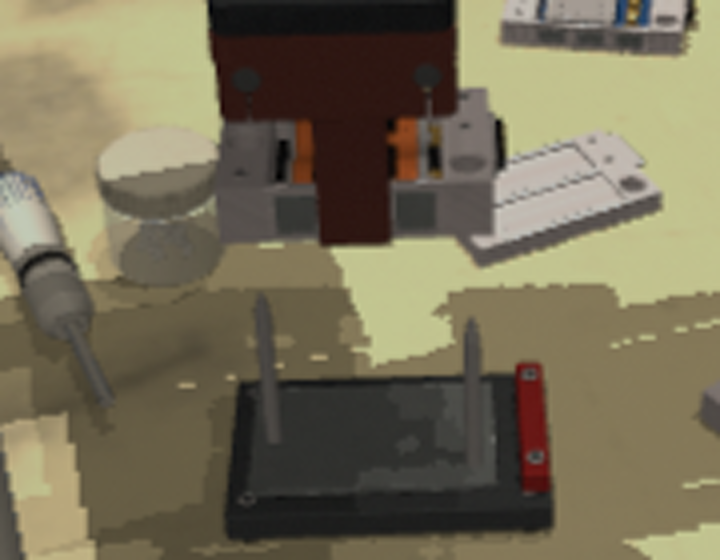

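The tray is held level above the rods with its connector toward the red bar. In the crop the front lower corners are at about (217,242) and (492,235) and the rod tips at (262,293) and (471,318). I'll compare these with the model.

```bash
python3 - <<'E'
from h import *
u,v=proj("side",[[442,61,90]])[0].astype(int); o=np.array([u-90,v-70])
a=np.radians(-9.07);R=np.array([[np.cos(a),-np.sin(a)],[np.sin(a),np.cos(a)]])
def W(l,c,z): return np.r_[R@l+c,z]
c=np.array([441.9,61.3]);t=np.array([442.1,61.4])
P=[W([-44,-27],t,127.9),W([44,-27],t,127.9),W([-44,-27],t,149.9),W([44,-27],t,149.9),W([-36,0],c,86),W([36,-16],c,86),W([-36,0],c,18),W([36,-16],c,18),]
print((4*(proj("side",P)-o)).round(0), "px/mm(x4)",4*498/np.linalg.norm([442-385,61+473,-480]))
E
```

```text
[[219. 244.]
 [494. 237.]
 [213. 189.]
 [494. 182.]
 [259. 292.]
 [469. 316.]
 [272. 437.]
 [472. 462.]] px/mm(x4) 2.7655865703277622
```

Request:
servo_tool --pt "0 0 0 -0.004 -0.001 0.15 40" --pt "0 0 0 -0.004 -0.001 0.19 40" --pt "0 0 0 -0.004 -0.001 0.22 40" --pt "0 0 0 -0.004 -0.001 0.25 40" --pt "0 0 0 -0.004 -0.001 0.28 40" --pt "0 0 0 -0.004 -0.001 0.28 40" --pt "0 0 0 -0.004 -0.001 0.28 40"

```text
t: 5.32
ee_pos: [442.6, 59.9, 74.9]
orientation: [0.251, 3.131, 0.0]
ft_force: [0.0, 0.2, -2.2]
width: 53.9
grasp_force: 30.0
```

```bash
python3 - <<'E'
from h import *
plan((442.8,61.3,20.8,80.93)); print(ctrl.get_obs()["moment"])
E
```

```text
t 5.33 pos [442.6  59.9  74.9] ang 80.84 q [ 0.11  0.42  2.11  0.    0.61 -1.3 ] f [ 0.   0.2 -2.2] w 53.9 g 30.0
turn [ 0.0001  0.0002 -0.001 ] shift [1.000e-04 7.000e-03 2.703e-01]
[0.0025823  0.02785149 0.00593877]
```

Request:
servo_tool --pt "0 0 0 0 0.004 0.04 40" --pt "0 0 0 0 0.005 0.08 40" --pt "0 0 0 0 0.005 0.12 40" --pt "0 0 0 0 0.005 0.16 40" --pt "0 0 0 0 0.005 0.2 40" --pt "0 0 0 0 0.005 0.23 40" --pt "0 0 0 0 0.005 0.25 40" --pt "0 0 0 0 0.005 0.26 40" --pt "0 0 0 0 0.005 0.262 40" --pt "0 0 0 0 0.005 0.264 40"

```text
t: 6.58
ee_pos: [442.8, 60.9, 22.0]
orientation: [0.251, 3.131, 0.0]
ft_force: [-0.0, -0.5, -2.5]
width: 53.6
grasp_force: 30.0
```

```bash
python3 - <<'E'
from h import *
plan((442.8,61.3,20.8,80.93)); print(ctrl.get_obs()["moment"])
E
```

```text
t 6.58 pos [442.8  60.9  22. ] ang 80.84 q [ 0.11  0.54  2.12 -0.    0.49 -1.3 ] f [-0.  -0.5 -2.5] w 53.6 g 30.0
turn [ 0.0001  0.0003 -0.001 ] shift [0.0001 0.0019 0.0062]
[ 0.04854981 -0.03465529 -0.00387024]
```

Still hanging free, about 1 mm to go.

Request:
servo_tool --pt "0 0 0 0 0.001 0.003 40" --pt "0 0 0 0 0.001 0.005 40" --pt "0 0 0 0 0.001 0.007 40" --pt "0 0 0 0 0.001 0.007 40"

```text
t: 7.08
ee_pos: [442.6, 61.1, 20.7]
orientation: [0.251, 3.131, 0.0]
ft_force: [-0.9, 0.4, 4.2]
width: 53.5
grasp_force: 30.0
```

Request:
servo_tool --pt "0 0 0 0 0 0 57" --pt "0 0 0 0 0 0 64" --pt "0 0 0 0 0 0 70" --pt "0 0 0 0 0 0 75" --pt "0 0 0 0 0 0 75" --pt "0 0 0 0 0 -0.2 75" --pt "0 0 0 0 0 -0.5 75" --pt "0 0 0 0 0 -0.7 75" --pt "0 0 0 0 0 -0.7 75" --pt "0 0 0 0 0 -0.7 75"

```text
t: 8.32
ee_pos: [442.1, 61.1, 159.9]
orientation: [-0.251, -3.131, 0.0]
ft_force: [-0.7, 0.4, -0.2]
width: 74.6
grasp_force: 0.0
```

```bash
python3 - <<'E'
from h import *
plan((619,60.7,70,118))
E
```

```text
t 8.32 pos [442.1  61.1 159.9] ang 80.85 q [ 0.11  0.26  2.06 -0.    0.82 -1.3 ] f [-0.7  0.4 -0.2] w 74.6 g 0.0
turn [ 0.000e+00 -4.000e-04 -4.323e-01] shift [-0.874   0.1391  0.4491]
```

Request:
servo_tool --pt "0 0 -0.12 -0.3 0.05 0 75" --pt "0 0 -0.24 -0.6 0.1 0 75" --pt "0 0 -0.36 -0.874 0.139 0.1 75" --pt "0 0 -0.432 -0.874 0.139 0.3 75" --pt "0 0 -0.432 -0.874 0.139 0.55 75" --pt "0 0 -0.432 -0.874 0.139 0.6 75" --pt "0 0 -0.432 -0.874 0.139 0.6 75" --pt "0 0 -0.432 -0.874 0.139 0.6 75"

```text
t: 9.32
ee_pos: [620.7, 60.9, 42.0]
orientation: [-0.759, 3.046, -0.001]
ft_force: [-1.3, 0.1, -0.3]
width: 75.1
grasp_force: 0.0
```

```bash
python3 - <<'E'
from h import *
plan((619,60.7,2.8,118))
p,d=ctrl.get_image("side"); 
u,v=proj("side",[[619,61,10]])[0].astype(int)
c=cv2.resize(p[v-70:v+50,u-80:u+80],None,fx=3,fy=3,interpolation=2)
u,v=proj("side",[[442,61,50]])[0].astype(int)
c2=cv2.resize(p[v-60:v+60,u-50:u+50],None,fx=3,fy=3,interpolation=2)
cv2.imwrite("pics/s3.png",np.hstack([c2,c])[:,:,::-1])
E
```

```text
t 9.32 pos [620.7  60.9  42. ] ang 117.97 q [ 0.08  0.66  1.72  0.    0.76 -1.98] f [-1.3  0.1 -0.3] w 75.1 g 0.0
turn [-0.0006  0.0015 -0.0004] shift [0.0085 0.0036 0.1959]
```

View pics/s3.png

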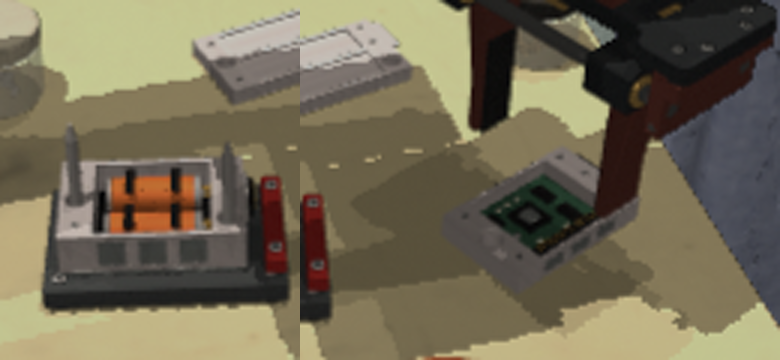

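The battery is seated flat on the jig, left half at about (150,215). The fingers are above the processor tray, right half at about (540,220). Descending.

Request:
servo_tool --pt "0 0 0 0.008 0.003 0.05 75" --pt "0 0 0 0.008 0.003 0.12 75" --pt "0 0 0 0.008 0.003 0.17 75" --pt "0 0 0 0.008 0.003 0.195 75" --pt "0 0 0 0.008 0.003 0.195 75" --pt "0 0 0 0.008 0.003 0.195 75"

```text
t: 10.12
ee_pos: [618.0, 60.5, 1.4]
orientation: [-0.759, 3.048, -0.0]
ft_force: [0.3, 1.1, -0.3]
width: 75.2
grasp_force: 0.0
```

```bash
python3 - <<'E'
from h import *
plan((619,60.7,2.8,118))
E
```

```text
t 10.12 pos [618.   60.5   1.4] ang 117.97 q [ 0.08  0.72  1.73 -0.    0.69 -1.98] f [ 0.3  1.1 -0.3] w 75.2 g 0.0
turn [-0.      0.     -0.0003] shift [-0.0048 -0.0015 -0.0072]
```

Request:
servo_tool --pt "0 0 0 -0.004 -0.001 -0.006 75" --pt "0 0 0 -0.004 -0.001 -0.006 65" --pt "0 0 0 -0.004 -0.001 -0.006 40" --pt "0 0 0 -0.004 -0.001 -0.006 40" --pt "0 0 0 -0.004 -0.001 -0.006 40" --pt "0 0 0 -0.004 -0.001 -0.006 40" --pt "0 0 0 -0.004 -0.001 -0.006 40"

```text
t: 11.0
ee_pos: [618.8, 60.7, 2.7]
orientation: [-0.759, 3.048, -0.0]
ft_force: [-0.9, 0.1, 1.5]
width: 53.7
grasp_force: 30.0
```

```bash
python3 - <<'E'
from h import *
plan((442.8,61.1,125,80.85))
E
```

```text
t 11.00 pos [618.8  60.7   2.7] ang 117.97 q [ 0.08  0.72  1.73 -0.    0.69 -1.98] f [-0.9  0.1  1.5] w 53.7 g 30.0
turn [-0.000e+00  1.000e-04  4.319e-01] shift [ 0.7761  0.4144 -0.6114]
```

Request:
servo_tool --pt "0 0 0 0 0 -0.08 40" --pt "0 0 0 0 0 -0.3 40" --pt "0 0 0 0 0 -0.6 40" --pt "0 0 0.12 0.2 0.1 -0.64 40" --pt "0 0 0.24 0.45 0.23 -0.64 40" --pt "0 0 0.36 0.7 0.36 -0.64 40" --pt "0 0 0.432 0.776 0.414 -0.64 40" --pt "0 0 0.432 0.776 0.414 -0.64 40" --pt "0 0 0.432 0.776 0.414 -0.64 40" --pt "0 0 0.432 0.776 0.414 -0.64 40"

```text
t: 12.25
ee_pos: [444.2, 61.1, 130.9]
orientation: [0.249, 3.131, 0.0]
ft_force: [0.3, -0.1, -0.2]
width: 53.4
grasp_force: 30.0
```

```bash
python3 - <<'E'
from h import *
plan((442.8,61.1,42.8,80.85))
p,d=ctrl.get_image("side"); 
u,v=proj("side",[[442,61,90]])[0].astype(int); o=np.array([u-90,v-70])
c=cv2.resize(p[v-70:v+70,u-90:u+90],None,fx=4,fy=4,interpolation=2); cv2.imwrite("pics/s4.png",c[:,:,::-1])
a=np.radians(-9.07);R=np.array([[np.cos(a),-np.sin(a)],[np.sin(a),np.cos(a)]])
q=ctrl.get_obs()["ee_pos"]
P=[np.r_[R@[x,-27]+q[:2],q[2]-2.7+z] for z in (0,14) for x in (-44,44)]
print((4*(proj("side",P)-o)).round(0))
E
```

```text
t 12.25 pos [444.2  61.1 130.9] ang 80.90 q [ 0.11  0.31  2.08 -0.    0.75 -1.3 ] f [ 0.3 -0.1 -0.2] w 53.4 g 30.0
turn [0.0002 0.0008 0.0006] shift [ 0.0075 -0.0011  0.4405]
[[225. 244.]
 [500. 237.]
 [221. 209.]
 [499. 202.]]
```

View pics/s4.png

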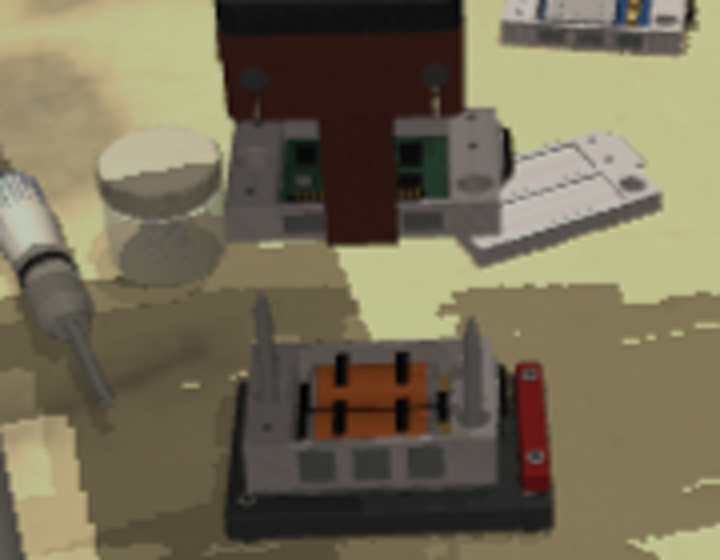

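The processor tray is in hand with corners at about (225,242) and (500,235), which agrees with the prediction, and the battery is seated below. Lowering.

Request:
servo_tool --pt "0 0 0.001 0.007 -0.001 0.1 40" --pt "0 0 0.001 0.007 -0.001 0.18 40" --pt "0 0 0.001 0.007 -0.001 0.2 40" --pt "0 0 0.001 0.007 -0.001 0.22 40" --pt "0 0 0.001 0.007 -0.001 0.24 40" --pt "0 0 0.001 0.007 -0.001 0.26 40" --pt "0 0 0.001 0.007 -0.001 0.28 40" --pt "0 0 0.001 0.007 -0.001 0.28 40" --pt "0 0 0.001 0.007 -0.001 0.28 40"

```text
t: 13.42
ee_pos: [441.4, 61.1, 74.7]
orientation: [0.253, 3.131, 0.0]
ft_force: [-0.3, 0.9, -2.1]
width: 53.8
grasp_force: 30.0
```

```bash
python3 - <<'E'
from h import *
plan((442.8,61.1,42.7,80.85)); print(ctrl.get_obs()["moment"])
E
```

```text
t 13.43 pos [441.4  61.1  74.7] ang 80.76 q [ 0.11  0.42  2.11  0.    0.61 -1.3 ] f [-0.3  0.9 -2.1] w 53.8 g 30.0
turn [ 0.     0.    -0.001] shift [-0.0067  0.0011  0.1602]
[ 0.00201569 -0.01338581  0.00768623]
```

Request:
servo_tool --pt "0 0 0 -0.004 0 0.03 40" --pt "0 0 0 -0.004 0 0.06 40" --pt "0 0 0 -0.004 0 0.09 40" --pt "0 0 0 -0.004 0 0.12 40" --pt "0 0 0 -0.004 0 0.14 40" --pt "0 0 0 -0.004 0 0.15 40" --pt "0 0 0 -0.004 0 0.154 40" --pt "0 0 0 -0.004 0 0.154 40"

```text
t: 14.42
ee_pos: [442.3, 61.0, 43.9]
orientation: [0.253, 3.131, 0.0]
ft_force: [-1.2, -0.1, -0.9]
width: 53.7
grasp_force: 30.0
```

Request:
servo_tool --pt "0 0 0 0 0 0.003 40" --pt "0 0 0 0 0 0.005 40" --pt "0 0 0 0 0 0.007 40" --pt "0 0 0 0 0 0.007 40"

```text
t: 14.92
ee_pos: [442.2, 60.9, 42.7]
orientation: [0.253, 3.131, -0.0]
ft_force: [-0.5, -0.1, 3.0]
width: 53.8
grasp_force: 30.0
```

Request:
servo_tool --pt "0 0 0 0 0 0 57" --pt "0 0 0 0 0 0 64" --pt "0 0 0 0 0 0 70" --pt "0 0 0 0 0 0 75" --pt "0 0 0 0 0 -0.1 75" --pt "0 0 0 0 0 -0.3 75" --pt "0 0 0 0 0 -0.6 75" --pt "0 0 0 0 0 -0.6 75" --pt "0 0 0 0 0 -0.6 75" --pt "0 0 0 0 0 -0.6 75"

```text
t: 16.18
ee_pos: [441.0, 60.8, 161.1]
orientation: [-0.253, -3.128, 0.001]
ft_force: [-0.0, -0.5, -0.6]
width: 75.2
grasp_force: 0.0
```

```bash
python3 - <<'E'
from h import *
plan((595.8,353.5,160,72))
E
```

```text
t 16.18 pos [441.   60.8 161.1] ang 80.76 q [ 0.11  0.26  2.06 -0.    0.83 -1.3 ] f [-0.  -0.5 -0.6] w 75.2 g 0.0
turn [-0.0007 -0.0019  0.1019] shift [-0.5287  1.5687  0.0026]
```

Request:
servo_tool --pt "0 0 0.05 -0.1 0.28 0 75" --pt "0 0 0.102 -0.2 0.56 0 75" --pt "0 0 0.102 -0.3 0.84 0 75" --pt "0 -0.002 0.102 -0.35 0.98 0 75" --pt "0 -0.002 0.102 -0.35 0.98 0 75" --pt "0 -0.002 0.102 -0.35 0.98 0 75"

```text
t: 16.92
ee_pos: [541.3, 242.1, 160.9]
orientation: [0.492, 3.103, -0.004]
ft_force: [-0.1, -0.5, 0.1]
width: 75.0
grasp_force: 0.0
```

```bash
python3 - <<'E'
from h import *
plan((595.8,353.5,42,72))
E
```

```text
t 16.93 pos [541.3 242.1 160.9] ang 71.99 q [ 0.4   0.45  1.75 -0.    0.94 -0.85] f [-0.1 -0.5  0.1] w 75.0 g 0.0
turn [-0.0015  0.0003 -0.0001] shift [-0.0865  0.6154  0.5932]
```

Request:
servo_tool --pt "-0.001 0 0 -0.04 0.3 0 75" --pt "-0.001 0 0 -0.087 0.615 0.2 75" --pt "-0.001 0 0 -0.087 0.615 0.4 75" --pt "-0.001 0 0 -0.087 0.615 0.59 75" --pt "-0.001 0 0 -0.087 0.615 0.59 75" --pt "-0.001 0 0 -0.087 0.615 0.59 75" --pt "-0.001 0 0 -0.087 0.615 0.59 75"

```text
t: 17.8
ee_pos: [599.0, 354.8, 47.0]
orientation: [0.492, 3.097, 0.005]
ft_force: [-0.4, 0.0, 0.4]
width: 75.1
grasp_force: 0.0
```

```bash
python3 - <<'E'
from h import *
plan((595.8,353.5,2.8,72))
E
```

```text
t 17.80 pos [599.  354.8  47. ] ang 71.95 q [ 0.52  0.73  1.55 -0.    0.86 -0.74] f [-0.4  0.   0.4] w 75.1 g 0.0
turn [ 0.0028  0.0035 -0.0006] shift [ 0.0142 -0.012   0.2207]
```

Request:
servo_tool --pt "0 0 0 0.005 -0.003 0.05 75" --pt "0 0 0 0.005 -0.003 0.1 75" --pt "0 0 0 0.005 -0.003 0.14 75" --pt "0 0 0 0.005 -0.003 0.15 75" --pt "0 0 0 0.005 -0.003 0.15 75"

```text
t: 18.42
ee_pos: [596.5, 354.4, 14.2]
orientation: [0.491, 3.1, 0.001]
ft_force: [-0.4, -0.2, -0.5]
width: 75.2
grasp_force: 0.0
```

```bash
python3 - <<'E'
from h import *
plan((595.8,353.5,2.8,72))
E
```

```text
t 18.43 pos [596.5 354.4  14.2] ang 71.99 q [ 0.52  0.78  1.55 -0.    0.81 -0.74] f [-0.4 -0.2 -0.5] w 75.2 g 0.0
turn [ 0.0009  0.0018 -0.0001] shift [ 0.0022 -0.0055  0.0569]
```

Request:
servo_tool --pt "0 0 0 0.002 -0.004 0.03 75" --pt "0 0 0 0.002 -0.004 0.053 75" --pt "0 0 0 0.002 -0.004 0.053 75" --pt "0 0 0 0.002 -0.004 0.053 75"

```text
t: 18.92
ee_pos: [596.1, 353.8, 4.0]
orientation: [0.491, 3.1, 0.002]
ft_force: [0.8, 1.0, 0.2]
width: 75.1
grasp_force: 0.0
```

```bash
python3 - <<'E'
from h import *
plan((595.8,353.5,2.8,72))
E
```

```text
t 18.93 pos [596.1 353.8   4. ] ang 71.99 q [ 0.52  0.79  1.56 -0.    0.79 -0.74] f [0.8 1.  0.2] w 75.1 g 0.0
turn [ 0.0012  0.002  -0.0001] shift [ 0.0009 -0.0021  0.0059]
```

Request:
servo_tool --pt "0.001 0.002 0 0.001 -0.002 0.005 75" --pt "0.001 0.002 0 0.001 -0.002 0.005 65" --pt "0.001 0.002 0 0.001 -0.002 0.005 40" --pt "0.001 0.002 0 0.001 -0.002 0.005 40" --pt "0.001 0.002 0 0.001 -0.002 0.005 40" --pt "0.001 0.002 0 0.001 -0.002 0.005 40" --pt "0.001 0.002 0 0.001 -0.002 0.005 40"

```text
t: 19.8
ee_pos: [595.7, 353.5, 3.0]
orientation: [0.492, 3.103, 0.0]
ft_force: [0.3, -0.6, 0.1]
width: 53.5
grasp_force: 30.0
```

```bash
python3 - <<'E'
from h import *
plan((442.8,61.1,140,80.85))
E
```

```text
t 19.80 pos [595.7 353.5   3. ] ang 71.99 q [ 0.52  0.79  1.55  0.    0.79 -0.74] f [ 0.3 -0.6  0.1] w 53.5 g 30.0
turn [ 0.0002  0.     -0.1031] shift [ 0.2753 -1.6266 -0.6855]
```

Request:
servo_tool --pt "0 0 0 0 0 -0.08 40" --pt "0 0 0 0 0 -0.3 40" --pt "0 0 0 0 0 -0.6 40" --pt "0 0 -0.05 0.05 -0.25 -0.69 40" --pt "0 0 -0.103 0.1 -0.5 -0.69 40" --pt "0 0 -0.103 0.13 -0.75 -0.69 40" --pt "0 0 -0.103 0.16 -0.95 -0.69 40" --pt "0 0 -0.103 0.16 -0.95 -0.69 40" --pt "0 0 -0.103 0.16 -0.95 -0.69 40"

```text
t: 20.92
ee_pos: [507.6, 183.2, 141.9]
orientation: [0.251, 3.13, 0.002]
ft_force: [0.5, 1.0, -0.5]
width: 53.5
grasp_force: 30.0
```

```bash
python3 - <<'E'
from h import *
plan((442.8,61.1,131,80.85))
E
```

```text
t 20.93 pos [507.6 183.2 141.9] ang 80.82 q [ 0.32  0.41  1.88  0.    0.85 -1.09] f [ 0.5  1.  -0.5] w 53.5 g 30.0
turn [ 0.0009  0.0013 -0.0003] shift [ 0.2225 -0.6545  0.0531]
```

Request:
servo_tool --pt "0 0 0 0.08 -0.25 0.03 40" --pt "0 0 0 0.16 -0.5 0.05 40" --pt "0 0 0 0.222 -0.654 0.05 40" --pt "0 0 0 0.222 -0.654 0.05 40" --pt "0 0 0 0.222 -0.654 0.05 40" --pt "0 0 0 0.222 -0.654 0.05 40"

```text
t: 21.68
ee_pos: [443.1, 61.6, 131.0]
orientation: [0.249, 3.131, 0.001]
ft_force: [0.4, 0.5, -0.9]
width: 54.0
grasp_force: 30.0
```

```bash
python3 - <<'E'
from h import *
plan((442.8,61.1,56.9,80.85))
p,d=ctrl.get_image("side"); 
u,v=proj("side",[[442,61,90]])[0].astype(int); o=np.array([u-90,v-70])
c=cv2.resize(p[v-70:v+70,u-90:u+90],None,fx=4,fy=4,interpolation=2); cv2.imwrite("pics/s5.png",c[:,:,::-1])
a=np.radians(-9.07);R=np.array([[np.cos(a),-np.sin(a)],[np.sin(a),np.cos(a)]])
q=ctrl.get_obs()["ee_pos"]
P=[np.r_[R@[x,-27]+q[:2],q[2]-3+z] for z in (0,14) for x in (-44,44)]
print((4*(proj("side",P)-o)).round(0))
E
```

```text
t 21.68 pos [443.1  61.6 131. ] ang 80.92 q [ 0.11  0.31  2.08  0.    0.75 -1.3 ] f [ 0.4  0.5 -0.9] w 54.0 g 30.0
turn [0.0004 0.0007 0.0008] shift [ 0.0014 -0.0031  0.3707]
[[222. 243.]
 [496. 236.]
 [218. 208.]
 [496. 201.]]
```

View pics/s5.png

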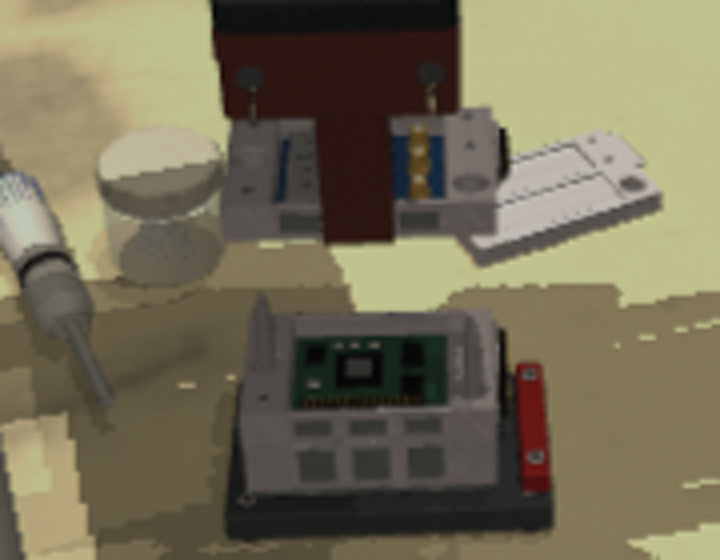

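The processor tray is seated flat on the battery tray. The radio tray's corners, at about (221,242) and (496,235), match the prediction. Lowering.

Request:
servo_tool --pt "0 0 0.001 0.001 -0.003 0.1 40" --pt "0 0 0.001 0.001 -0.003 0.18 40" --pt "0 0 0.001 0.001 -0.003 0.2 40" --pt "0 0 0.001 0.001 -0.003 0.22 40" --pt "0 0 0.001 0.001 -0.003 0.24 40" --pt "0 0 0.001 0.001 -0.003 0.26 40" --pt "0 0 0.001 0.001 -0.003 0.28 40" --pt "0 0 0.001 0.001 -0.003 0.28 40" --pt "0 0 0.001 0.001 -0.003 0.28 40"

```text
t: 22.85
ee_pos: [441.7, 60.0, 74.9]
orientation: [0.253, 3.131, 0.0]
ft_force: [-0.1, -0.5, -1.0]
width: 53.5
grasp_force: 30.0
```

```bash
python3 - <<'E'
from h import *
plan((442.8,61.1,57,80.85)); print(ctrl.get_obs()["moment"])
E
```

```text
t 22.85 pos [441.7  60.   74.9] ang 80.75 q [ 0.11  0.42  2.11  0.    0.61 -1.3 ] f [-0.1 -0.5 -1. ] w 53.5 g 30.0
turn [ 0.0002  0.0001 -0.0011] shift [-0.0047  0.0063  0.0896]
[0.00426215 0.02064922 0.01640463]
```

Request:
servo_tool --pt "0 0 0 -0.003 0.004 0.02 40" --pt "0 0 0 -0.003 0.005 0.04 40" --pt "0 0 0 -0.003 0.005 0.06 40" --pt "0 0 0 -0.003 0.005 0.075 40" --pt "0 0 0 -0.003 0.005 0.082 40" --pt "0 0 0 -0.003 0.005 0.083 40" --pt "0 0 0 -0.003 0.005 0.083 40"

```text
t: 23.72
ee_pos: [442.4, 61.0, 58.3]
orientation: [0.253, 3.131, 0.0]
ft_force: [0.5, -0.5, -1.0]
width: 53.6
grasp_force: 30.0
```

Request:
servo_tool --pt "0 0 0 0 0 0.003 40" --pt "0 0 0 0 0 0.005 40" --pt "0 0 0 0 0 0.007 40" --pt "0 0 0 0 0 0.007 40"

```text
t: 24.22
ee_pos: [442.4, 61.0, 57.0]
orientation: [0.253, 3.131, 0.0]
ft_force: [-0.9, 0.1, 1.4]
width: 53.6
grasp_force: 30.0
```

Request:
servo_tool --pt "0 0 0 0 0 0.002 40" --pt "0 0 0 0 0 0.002 40"

```text
t: 24.48
ee_pos: [442.4, 60.9, 56.9]
orientation: [0.253, 3.131, 0.0]
ft_force: [-1.2, 0.3, 6.8]
width: 53.7
grasp_force: 30.0
```

Request:
servo_tool --pt "0 0 0 0 0 0 57" --pt "0 0 0 0 0 0 64" --pt "0 0 0 0 0 0 70" --pt "0 0 0 0 0 0 75" --pt "0 0 0 0 0 -0.1 75" --pt "0 0 0 0 0 -0.3 75" --pt "0 0 0 0 0 -0.5 75" --pt "0 0 0 0 0 -0.5 75" --pt "0 0 0 0 0 -0.5 75" --pt "0 0 0 0 0 -0.5 75"

```text
t: 25.72
ee_pos: [441.4, 60.8, 155.3]
orientation: [-0.253, -3.129, 0.0]
ft_force: [-0.1, 0.7, -0.1]
width: 75.3
grasp_force: 0.0
```

```bash
python3 - <<'E'
from h import *
plan((537.8,209.5,40,106.3))
E
```

```text
t 25.73 pos [441.4  60.8 155.3] ang 80.76 q [ 0.11  0.27  2.07  0.    0.81 -1.3 ] f [-0.1  0.7 -0.1] w 75.3 g 0.0
turn [ 1.000e-04 -1.600e-03 -2.972e-01] shift [-0.3576  0.8114  0.5753]
```

Request:
servo_tool --pt "0 0 -0.1 -0.1 0.25 0 75" --pt "0 0 -0.2 -0.22 0.5 0 75" --pt "0 0 -0.297 -0.33 0.75 0 75" --pt "0 0 -0.297 -0.358 0.811 0.2 75" --pt "0 0 -0.297 -0.358 0.811 0.4 75" --pt "0 0 -0.297 -0.358 0.811 0.57 75" --pt "0 0 -0.297 -0.358 0.811 0.57 75" --pt "0 0 -0.297 -0.358 0.811 0.57 75" --pt "0 0 -0.297 -0.358 0.811 0.57 75"

```text
t: 26.85
ee_pos: [540.1, 209.8, 43.9]
orientation: [-0.444, 3.108, 0.001]
ft_force: [-0.2, -0.1, 0.5]
width: 74.6
grasp_force: 0.0
```

```bash
python3 - <<'E'
from h import *
plan((537.8,209.5,2.2,106.3))
E
```

```text
t 26.85 pos [540.1 209.8  43.9] ang 106.28 q [ 0.35  0.61  1.83  0.    0.7  -1.51] f [-0.2 -0.1  0.5] w 74.6 g 0.0
turn [ 0.0002  0.0016 -0.0003] shift [0.0118 0.0015 0.2084]
```

Request:
servo_tool --pt "0 0 0 0.006 0.001 0.06 75" --pt "0 0 0 0.006 0.001 0.12 75" --pt "0 0 0 0.006 0.001 0.17 75" --pt "0 0 0 0.006 0.001 0.19 75" --pt "0 0 0 0.006 0.001 0.19 75" --pt "0 0 0 0.006 0.001 0.19 75"

```text
t: 27.6
ee_pos: [538.1, 209.5, 4.7]
orientation: [-0.445, 3.11, 0.0]
ft_force: [0.4, -0.0, 0.4]
width: 74.9
grasp_force: 0.0
```

```bash
python3 - <<'E'
from h import *
plan((537.8,209.5,2.2,106.3))
E
```

```text
t 27.60 pos [538.1 209.5   4.7] ang 106.28 q [ 0.35  0.68  1.83  0.    0.63 -1.5 ] f [ 0.4 -0.   0.4] w 74.9 g 0.0
turn [ 0.0001  0.0003 -0.0002] shift [0.0013 0.0004 0.0124]
```

Request:
servo_tool --pt "0 0 0 0.001 0 0.011 75" --pt "0 0 0 0.001 0 0.011 65" --pt "0 0 0 0.001 0 0.011 40" --pt "0 0 0 0.001 0 0.011 40" --pt "0 0 0 0.001 0 0.011 40" --pt "0 0 0 0.001 0 0.011 40" --pt "0 0 0 0.001 0 0.011 40"

```text
t: 28.48
ee_pos: [537.7, 209.4, 2.4]
orientation: [-0.445, 3.11, 0.0]
ft_force: [-0.5, 0.2, 0.9]
width: 53.5
grasp_force: 30.0
```

```bash
python3 - <<'E'
from h import *
plan((442.6,61.1,131,80.85))
E
```

```text
t 28.48 pos [537.7 209.4   2.4] ang 106.29 q [ 0.35  0.68  1.83  0.    0.63 -1.5 ] f [-0.5  0.2  0.9] w 53.5 g 30.0
turn [2.00e-04 1.00e-04 2.96e-01] shift [ 0.6643 -0.5781 -0.6433]
```

Request:
servo_tool --pt "0 0 0 0 0 -0.08 40" --pt "0 0 0 0 0 -0.3 40" --pt "0 0 0 0 0 -0.6 40" --pt "0 0 0.1 0.2 -0.17 -0.643 40" --pt "0 0 0.2 0.4 -0.34 -0.643 40" --pt "0 0 0.296 0.6 -0.52 -0.643 40" --pt "0 0 0.296 0.664 -0.578 -0.643 40" --pt "0 0 0.296 0.664 -0.578 -0.643 40" --pt "0 0 0.296 0.664 -0.578 -0.643 40" --pt "0 0 0.296 0.664 -0.578 -0.643 40"

```text
t: 29.72
ee_pos: [443.6, 62.0, 131.0]
orientation: [0.248, 3.131, 0.001]
ft_force: [0.4, -0.5, -0.5]
width: 53.9
grasp_force: 30.0
```

```bash
python3 - <<'E'
from h import *
plan((442.6,61.1,70.4,80.85))
p,d=ctrl.get_image("side"); 
u,v=proj("side",[[442,61,90]])[0].astype(int); o=np.array([u-90,v-70])
c=cv2.resize(p[v-70:v+70,u-90:u+90],None,fx=4,fy=4,interpolation=2); cv2.imwrite("pics/s6.png",c[:,:,::-1])
a=np.radians(-9.07);R=np.array([[np.cos(a),-np.sin(a)],[np.sin(a),np.cos(a)]])
q=ctrl.get_obs()["ee_pos"]
P=[np.r_[R@[x,-27]+q[:2],q[2]-2.4+z] for z in (0,10) for x in (-44,44)]
print((4*(proj("side",P)-o)).round(0))
E
```

```text
t 29.73 pos [443.6  62.  131. ] ang 80.93 q [ 0.11  0.31  2.08  0.    0.75 -1.3 ] f [ 0.4 -0.5 -0.5] w 53.9 g 30.0
turn [0.0003 0.0005 0.001 ] shift [ 0.0043 -0.0054  0.3028]
[[223. 241.]
 [497. 234.]
 [220. 216.]
 [497. 209.]]
```

View pics/s6.png

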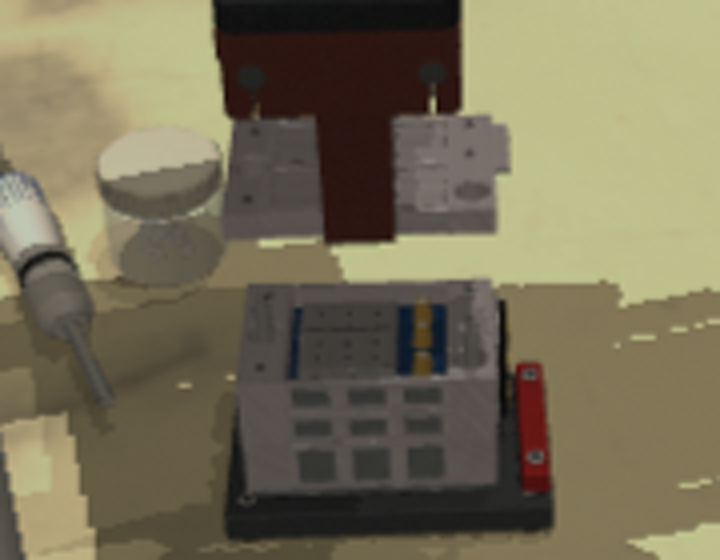

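Three trays are seated flush. The cover is in hand with its lip toward the red bar, and its corners match the prediction. Lowering.

Request:
servo_tool --pt "0 0 0 0.003 -0.004 0.1 40" --pt "0 0 0 0.003 -0.004 0.17 40" --pt "0 0 0 0.003 -0.004 0.19 40" --pt "0 0 0 0.003 -0.004 0.21 40" --pt "0 0 0 0.003 -0.004 0.23 40" --pt "0 0 0 0.003 -0.004 0.25 40" --pt "0 0 0 0.003 -0.004 0.25 40" --pt "0 0 0 0.003 -0.004 0.25 40"

```text
t: 30.78
ee_pos: [442.0, 60.4, 81.0]
orientation: [0.251, 3.131, 0.0]
ft_force: [-0.3, -0.2, -1.1]
width: 53.9
grasp_force: 30.0
```

```bash
python3 - <<'E'
from h import *
plan((442.6,61.1,70.4,80.85)); print(ctrl.get_obs()["moment"])
E
```

```text
t 30.77 pos [442.   60.4  81. ] ang 80.84 q [ 0.11  0.41  2.11  0.    0.63 -1.3 ] f [-0.3 -0.2 -1.1] w 53.9 g 30.0
turn [ 0.0002  0.0002 -0.0001] shift [-0.0023  0.0038  0.053 ]
[ 0.04060252 -0.00631707 -0.00634223]
```

Request:
servo_tool --pt "0 0 0 -0.001 0.002 0.015 40" --pt "0 0 0 -0.002 0.003 0.03 40" --pt "0 0 0 -0.002 0.003 0.04 40" --pt "0 0 0 -0.002 0.003 0.046 40" --pt "0 0 0 -0.002 0.003 0.048 40" --pt "0 0 0 -0.002 0.003 0.05 40" --pt "0 0 0 -0.002 0.003 0.052 40" --pt "0 0 0 -0.002 0.003 0.052 40"

```text
t: 31.78
ee_pos: [442.4, 61.0, 70.5]
orientation: [-0.251, -3.132, -0.0]
ft_force: [-0.4, -0.2, -0.2]
width: 53.5
grasp_force: 30.0
```

Request:
servo_tool --pt "0 0 0 0 0 0.002 40" --pt "0 0 0 0 0 0.003 40" --pt "0 0 0 0 0 0.003 40"

```text
t: 32.15
ee_pos: [442.4, 61.0, 70.3]
orientation: [0.251, 3.131, 0.0]
ft_force: [-2.5, 0.4, 7.5]
width: 53.2
grasp_force: 30.0
```

Contact. Release and lift.

Request:
servo_tool --pt "0 0 0 0 0 0 57" --pt "0 0 0 0 0 0 64" --pt "0 0 0 0 0 0 70" --pt "0 0 0 0 0 0 75" --pt "0 0 0 0 0 -0.1 75" --pt "0 0 0 0 0 -0.3 75" --pt "0 0 0 0 0 -0.5 75" --pt "0 0 0 0 0.4 -0.5 75" --pt "0 0 0 0 0.8 -0.5 75" --pt "0 0 0 0 0.8 -0.5 75"

```text
t: 33.4
ee_pos: [468.3, 221.4, 170.2]
orientation: [0.249, 3.131, 0.002]
ft_force: [0.3, -0.5, 0.1]
width: 75.0
grasp_force: 0.0
```

```bash
python3 - <<'E'
from h import *
p,d=ctrl.get_image("side"); q,d2=ctrl.get_image("top"); W=cloud("side",d)
cv2.imwrite("pics/f.png",np.hstack([cv2.resize(p[150:370,180:440],(400,338)),cv2.resize(q[130:370,270:450],(254,338))])[:,:,::-1])
L=W[...,:2]-[442.4,61]; m=(abs(L)<[35,18]).all(-1)&(W[...,2]>50)&(W[...,2]<90); P=W[m]
A=np.c_[P[:,:2]-[442.4,61],np.ones(len(P))]; print(m.sum(),np.percentile(P[:,2],[5,50,95]),np.linalg.lstsq(A,P[:,2],rcond=None)[0])
E
```

```text
835 [75.61527397 77.16402369 79.07365381] [-4.83469898e-04  6.60604532e-03  7.71726253e+01]
```

View pics/f.png

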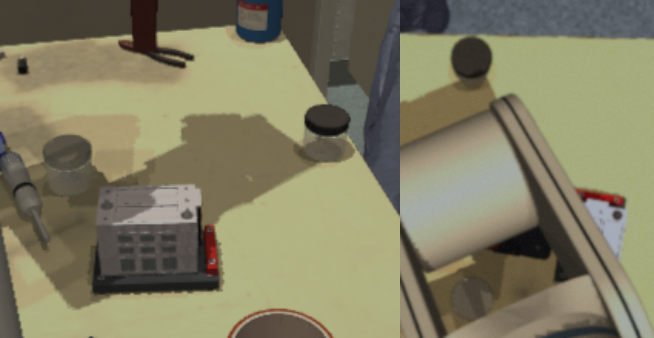

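The picture shows the stack complete and flat: its top is at about 77 mm (78 expected), at about (150,225). Both jars are standing, at (67,165) and (327,135). Handing in.

```bash
python3 -c "
from workcell import ctrl
print(ctrl.close_job())"
```

```text
the job is handed in; nothing more can be done
None
```

The stack is built and handed in after about 33 s of the 112 s allowed: battery, processor, radio and cover sit flat on the jig, connector ends and lip toward the red bar, and both jars are still standing.

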